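# Snap the rail clip onto the caddy's rail

### The arm

A 6-joint arm with a two-finger parallel gripper is mounted at the origin on the work surface. World frame = base frame: x ahead of the robot, y to its left, z up, the work surface at z = 0. Lengths are in m, angles in rad, forces in N, time in s.
With the tool pointing down it reaches from about 0.275 to 1 m from the base axis. Payload 8.4 kg.
Tool frame: the origin (TCP) lies at the very end of the fingers, on their centre line; the grasp point (between the pads) lies 19 mm behind it; z points along the fingers, y is the direction in which the jaws open and shut (so a half turn about z gives the same grasp; the last joint's range is limited). The gripper opens to 85 mm and grips with 20 to 120 N. Pads are 22 mm wide; open, the fingers measure 114 mm over their backs; the gripper's body (76 mm by 85 mm) begins 54 mm behind the grasp point. The pads swing forward as they close: fully open they stand 13 mm farther back than shut.
Start: joints at [1.342, 0.353, 1.633, -0, 1.155, -0.002], TCP at [0.141, 0.609, 0.231] pointing down, gripper open.
Joint ranges: [-2.63, 2.63], [-0.92, 2.1], [0.06, 2.66], [-1.3, 4.44], [0, 2.69], [-3.02, 3.02]. Speed limits (rad/s): [2.22, 2.22, 2.79, 3.14, 3.14, 3.14].

### API

Orientations are given as [roll, pitch, yaw] about the fixed x, y, z axes, in that order (R = Rz(yaw) Ry(pitch) Rx(roll)).
In Python, from station import arm gives the robot as it stands. Calls block until the motion is done:
- arm.movep(position, orientation): joint-space move of the TCP to a pose.
- arm.line_to(position, rot=None, max_speed=0.15, until_force=None): straight line of the TCP; rot=None keeps the orientation; max_speed is the mean speed in m/s. With until_force (N) it stops when the force on the tool has changed by that much, and returns True; else False.
- arm.goto_joints(angles): joint-space move.
- arm.move_gripper(opening, newtons=None): finger opening in m; newtons is the grip in N (None keeps the last); returns when the fingers have stopped.
- arm.dwell(seconds).
- arm.solve_ik(position, orientation): joint angles nearest the present ones, or None.
- arm.sense(): the state.
- arm.get_image(name): name is "side" or "top" or "wrist"; returns the picture (384x512x3 uint8, red, green, blue); there is no depth.
- arm.camera_model(name): a dict with "fx", "fy", "cx", "cy" (pixels), "rvec" (rotation vector, rad) and "tvec" (3), from world to camera coordinates, as OpenCV has them. Camera axes: x right, y down, z forward; pixel columns grow to the right and rows downward; lengths in m; the calibration is good to about 2 mm. The wrist camera is an equidistant fisheye: a pixel r from the principal point sees the ray r / f radians off the axis. A picture is of the moment at which its call begins: read the wrist's pose just before it. camera_model takes no time and is no camera call; for the wrist camera it gives the pose at the moment of the call.
A pose or a line that the arm cannot do raises arm.IKError and nothing moves.
- arm.hand_in(): hands the job in, once; it reports no verdict.
Trained networks look in the newest picture that a camera, given by its name, has taken for a name from the list of things; names that differ only in an ending like _2 or _b are one class to them, and where a whole thing is asked for, a point or a joint stands for the part that bears it (a point fixed in the world has none). Each returns a list of dicts, best first, with "score" (0 to 1); they miss things now and then, are a little off and sometimes report something else, mostly with a low value. They report only what shows in the picture. A call takes as long as a camera call.
- arm.trace(camera, target): "region" (384x512 bool, what is visible of it).
- arm.pinpoint(camera, target): "xyz" ([x, y, z] in m, in the coordinates of the camera as it stood for that picture, good to about 4 mm: a listed point, or the origin of a listed thing).
The state is a dict: "clock": time; "q": joint angles; "qd": joint speeds; "effort": joint torques, N m; "ee_pos": TCP position; "eef_rot": TCP orientation; "ft_force": force on the tool from outside, world axes, zero at the start; "moment": the same for the moment, N m; "gripper_width": finger opening in m.
Only numpy, scipy, OpenCV 4.12 (cv2) and the standard library are available. Lean on these libraries where they do the work, as an engineer would, in place of code of your own. Each camera call takes 0.05 s, during which the arm holds its last target. There are 200 camera calls.

### The job

The steel rail on top of the grey caddy can slide out because its retaining clip is off. Take the larger of the two open grey clips by its tab and push it straight down, mouth first, onto the groove near the rail's free end until it snaps fully home, then let go. Leave the smaller clip and the glass tumbler where they are.

Things in the scene. Friction and masses are not known exactly. Their poses are not given: they have to be found in the camera images.
- clip_mid (a point): Larger grey clip, 59 g, 92 mm tall, 46 wide (x), 18 thick (y), standing mouth down on its flared lips. Point: its centre, 46 above its feet; z up. Tab to grip: 28 (x) by 18 (y), 2 to 46 above the point. Bore for a 16 mm shaft, along y, centre 16 below the point, between sprung jaws; mouth 10, flaring to 34 at the feet. Push peaks at 4 to 8 N, 9-15 mm before home; then a hard stop.
- groove (a point): Middle of the groove in the steel rail on the fixed grey caddy, on the rail's axis, 135 mm above the shelf. y: along the level rail, free end at -y; z up. Groove 16 mm in diameter, 34 long (y), between shoulders 22 in diameter. A caddy lug, reaching 15 above the axis, stands 45 from this point towards +y. Free space beside and below. Seated, the clip's centre is 16 above this point.
- small_clip_mid (a point): A smaller grey clip of the same shape, 51 mm tall, 25 mm wide, 12 mm thick, standing on its lips; this point is its centre, 25 mm above the shelf. Too small for the rail; not to be moved.
- tumbler: Glass tumbler, open top, 68 mm across, 110 mm tall; origin at the centre of its underside. Not to be moved.

How it is judged:
By the outcome, as a careful person would: the job done as asked, in the order asked, and still so for the second after the job is handed in, with the robot touching nothing.
It also fails if it takes over 48 s, if anything falls off the work surface, if the arm or the gripper's body presses on something with over 40 N, if the wrist force passes 120 N, or if a joint passes its speed limit or range.

## Working session

There is one attempt and no reset: what is moved stays moved. The work goes in short steps, each a Python script; the robot and the scene stay as the last script left them, time stands still between calls to the robot, and variables do not carry over. Pictures are saved under pics/ and viewed, about 8 in all and at most 12, crops included, and the job is handed in when it is done.

```bash
mkdir -p pics; ls; cat > h.py <<'E'
import numpy as np, cv2
from station import arm
def save(cam,name):
    m=arm.camera_model(cam); im=arm.get_image(cam); cv2.imwrite(f'pics/{name}.png',im[:,:,::-1]); return m,im
def toworld(m,p):
    R=cv2.Rodrigues(np.array(m['rvec'],float))[0]; return R.T@(np.array(p,float)-np.array(m['tvec']).ravel())
def pin(cam,m,t,n=3):
    return [(round(d['score'],2),toworld(m,d['xyz']).round(4).tolist()) for d in arm.pinpoint(cam,t)[:n]]
E
python3 - <<'E'
from h import *
ims=[]
for c in ['side','top','wrist']:
    m,im=save(c,c+'0'); ims.append(im)
    print(c,toworld(m,[0,0,0]).round(3),m['fx'])
    for t in ['clip_mid','groove','small_clip_mid','tumbler']: print(t,pin(c,m,t))
a=np.vstack([np.hstack(ims[:2]),np.hstack([ims[2],ims[2]*0])])
cv2.imwrite('pics/all0.png',cv2.resize(a,(800,600),interpolation=cv2.INTER_AREA)[:,:,::-1])
s=arm.sense();print(s['clock'],s['eef_rot'],s['ee_pos'])
E
```

```text
pics
side [ 0.532 -0.708  0.629] 481.3253834253504
clip_mid [(0.72, [0.6018, -0.1615, 0.0477])]
groove [(0.75, [0.5884, 0.0885, 0.1368])]
small_clip_mid [(0.77, [0.4511, -0.0805, 0.0244])]
tumbler [(0.76, [0.7194, -0.0361, 0.0024])]
top [ 0.502 -0.062  0.914] 465.97092233953776
clip_mid [(0.73, [0.4508, -0.0872, 0.0255]), (0.72, [0.6, -0.1628, 0.0447])]
groove [(0.81, [0.5894, 0.0913, 0.1335])]
small_clip_mid [(0.4, [0.4494, -0.0887, 0.0281])]
tumbler [(0.88, [0.7222, -0.0314, 0.0002])]
wrist [0.062 0.627 0.373] 297.3186396354542
clip_mid []
groove []
small_clip_mid [(0.47, [0.4484, -0.0797, 0.0224])]
tumbler []
0.75 [3.14154247e+00 7.98231982e-06 2.91481753e+00] [0.1405411  0.60901336 0.23130087]
```

View pics/all0.png

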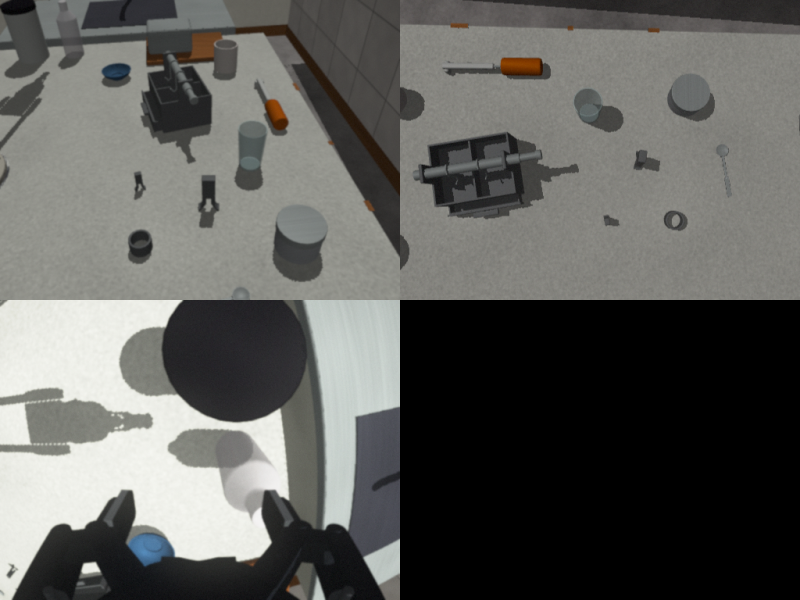

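```bash
python3 - <<'E'
from h import *
arm.movep([0.60,-0.162,0.22],[np.pi,0,np.pi/2])
m,im=save('wrist','w1')
for t in ['clip_mid','groove']: print(t,pin('wrist',m,t))
t=cv2.imread('pics/top0.png')[:,:,::-1]
a=cv2.resize(t[150:290,10:210],(500,350),interpolation=cv2.INTER_CUBIC)
b=cv2.resize(t[180:220,290:330],(300,300),interpolation=cv2.INTER_CUBIC)
o=np.zeros((600,800,3),np.uint8);o[:350,:500]=a;o[:300,500:]=b
o[350:,:333]=cv2.resize(im,(333,250))
cv2.imwrite('pics/c1.png',o[:,:,::-1])
s=arm.sense();print(s['clock'],s['q'],s['ft_force'])
E
```

```text
clip_mid [(0.76, [0.6007, -0.1578, 0.0443])]
groove []
4.0417 [-2.65303942e-01  3.58092149e-01  1.65245523e+00  6.74109698e-05
  1.13107092e+00 -2.66134551e-01] [-0.52442947 -0.01981967  0.06643656]
```

View pics/c1.png

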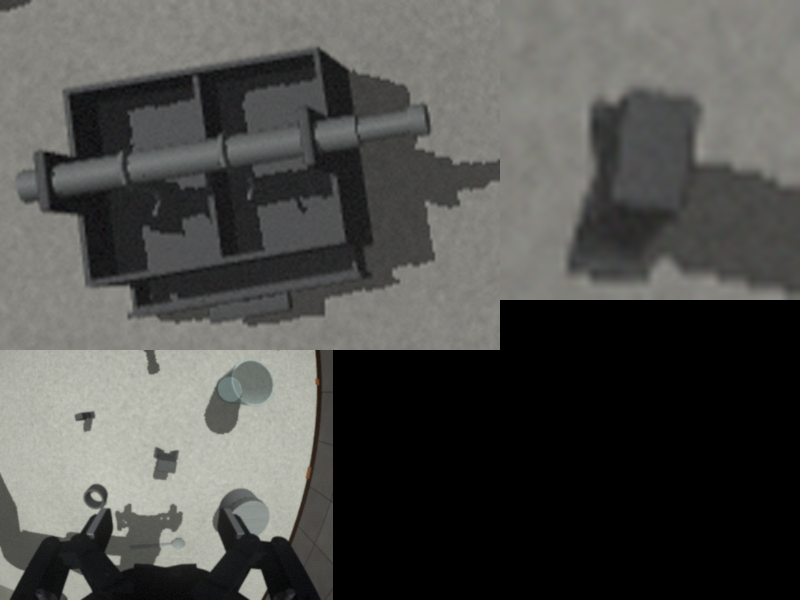

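```bash
python3 - <<'E'
from h import *
m=arm.camera_model('top')
def ray(u,v,z):
    R=cv2.Rodrigues(np.array(m['rvec'],float))[0];c=toworld(m,[0,0,0])
    d=R.T@np.array([(u-m['cx'])/m['fx'],(v-m['cy'])/m['fy'],1]);return c+d*(z-c[2])/d[2]
A=lambda x,y,z:ray(10+x/2.5,150+y/2.5,z)
B=lambda x,y:ray(290+(x-500)/7.5,180+y/7.5,.092)
# rail centreline
p=A(54,178,.135);q=A(425,120,.135);print('rail',p,q,np.degrees(np.arctan2(*(p-q)[[1,0]])))
print('groove',(A(358,130,.135)+A(410,122,.135))/2)
c=[B(625,90),B(700,100),B(688,210),B(612,203)]
l=(c[0]+c[1]-c[2]-c[3])/2;print('clip',np.mean(c,0),np.linalg.norm(l),np.degrees(np.arctan2(l[1],l[0])))
im=cv2.imread('pics/w1.png')
x,y=int(165*512/333),int((462-350)*384/250)
cv2.imwrite('pics/c2.png',cv2.resize(im[y-35:y+35,x-35:x+35],(560,560),interpolation=cv2.INTER_CUBIC))
print(x,y,arm.camera_model('wrist'))
E
```

```text
rail [0.55156392 0.30571825 0.135     ] [0.5949595  0.06231749 0.135     ] 100.10896576180329
groove [0.59038747 0.08952272 0.135     ]
clip [ 0.60082657 -0.16301995  0.092     ] 0.02686951439932237 -6.110001994688771
253 172 {'fx': 297.3186396354542, 'fy': 297.3186396354542, 'cx': 253.72106035038865, 'cy': 188.3069357179248, 'rvec': array([-2.81933185e+00, -1.72112380e-03,  2.32419069e-05]), 'tvec': array([-0.60016784, -0.19146661,  0.3176138 ])}
```

View pics/c2.png

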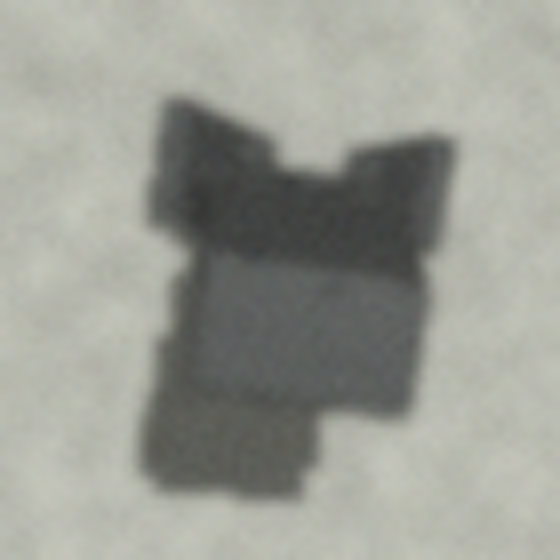

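```bash
python3 - <<'E'
from h import *
m={'fx':297.3186,'cx':253.721,'cy':188.307,'rvec':[-2.81933185,-1.72112e-3,2.3e-5],'tvec':[-0.60016784,-0.19146661,0.3176138]}
d=np.array([257.4-m['cx'],178.9-m['cy']]);r=np.linalg.norm(d);th=r/m['fx']
R=cv2.Rodrigues(np.array(m['rvec']))[0];c=toworld(m,[0,0,0])
v=R.T@np.array([*(d/r*np.sin(th)),np.cos(th)]);w=c+v*(.092-c[2])/v[2];print('wrist clip',w)
x,y=(0.6008+w[0])/2,(-0.163+w[1])/2
if abs(w[1]+.162)>.008: raise SystemExit
g=[np.pi,0,np.pi/2-np.radians(6.7)]; p=[np.pi,0,np.pi/2+np.radians(10.1)]
arm.move_gripper(0.06,60)
arm.movep([x,y,.15],g)
print(arm.line_to([x,y,.054],max_speed=.1,until_force=8))
arm.move_gripper(0.015,60)
s=arm.sense();print(s['gripper_width'],s['ft_force'],s['ee_pos'])
arm.line_to([x,y,.23],max_speed=.15)
arm.movep([.590,.088,.23],p)
s=arm.sense();print(s['clock'],s['gripper_width'],s['ft_force'],s['ee_pos'])
ms,i1=save('side','s3');print('side',pin('side',ms,'clip_mid'),pin('side',ms,'groove'))
mt,i2=save('top','t3');print('top',pin('top',mt,'clip_mid'),pin('top',mt,'groove'))
mw,i3=save('wrist','w3');print('wrist',pin('wrist',mw,'clip_mid'),pin('wrist',mw,'groove'))
uv,_=cv2.projectPoints(np.array([[.59,.088,.17]]),ms['rvec'],ms['tvec'],np.array([[ms['fx'],0,ms['cx']],[0,ms['fy'],ms['cy']],[0,0,1]]),None)
u,v=uv.ravel().astype(int);print(u,v)
o=np.hstack([cv2.resize(i1[max(v-50,0):v+50,u-50:u+50],(400,400),interpolation=cv2.INTER_CUBIC),cv2.resize(i3,(400,300))[:400] if 0 else cv2.copyMakeBorder(cv2.resize(i3,(400,300)),0,100,0,0,0)])
cv2.imwrite('pics/c3.png',o[:,:,::-1])
E
```

```text
wrist clip [ 0.60386252 -0.16098865  0.092     ]
False
0.027368302730895862 [-0.13445272  0.90655601  4.51014609] [ 0.60281073 -0.1621181   0.05460468]
8.6 0.02716472513157777 [ 0.02773523 -0.27036145 -0.78583706] [0.59016835 0.08712563 0.22980445]
side [(0.87, [0.5929, 0.0892, 0.2212])] [(0.77, [0.5882, 0.0911, 0.1349])]
top [(0.7, [0.5878, 0.0875, 0.2224])] [(0.74, [0.5893, 0.0905, 0.1352])]
wrist [(0.73, [0.5879, 0.089, 0.2231])] [(0.68, [0.591, 0.089, 0.1321])]
243 105
```

View pics/c3.png

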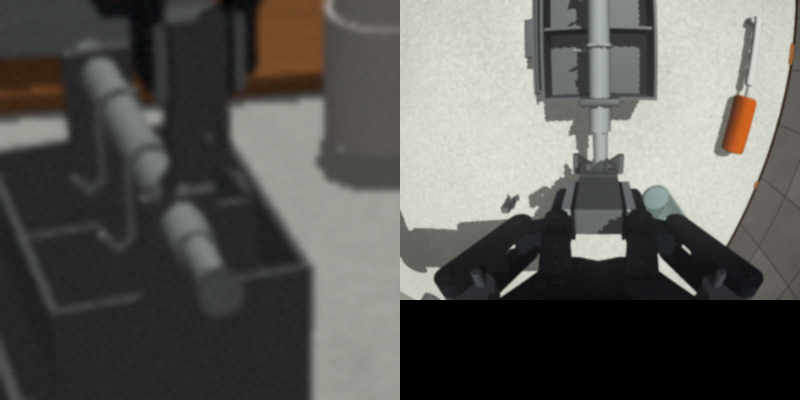

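```bash
python3 - <<'E'
from h import *
print(arm.line_to([.590,.0888,.203],max_speed=.1,until_force=5))
s=arm.sense();print(s['ee_pos'],s['ft_force'])
arm.move_gripper(0.015,100)
f=arm.line_to([.590,.0888,.152],max_speed=.03,until_force=30)
s=arm.sense();print(f,s['clock'],s['ee_pos'],s['ft_force'],s['moment'],s['gripper_width'])
ms,i1=save('side','s4');print('side',pin('side',ms,'clip_mid'))
mt,i2=save('top','t4');print('top',pin('top',mt,'clip_mid'))
mw,i3=save('wrist','w4');print('wrist',pin('wrist',mw,'clip_mid'))
o=np.hstack([cv2.resize(i1[55:155,193:293],(400,400),interpolation=cv2.INTER_CUBIC),cv2.resize(i3[60:310,130:380],(400,400),interpolation=cv2.INTER_CUBIC)])
cv2.imwrite('pics/c4.png',o[:,:,::-1])
E
```

```text
False
[0.58968574 0.08882902 0.20258669] [ 0.73112377  0.37353919 -0.40930886]
True 11.0083 [0.59001687 0.08880997 0.15963106] [-1.58781824 -0.24574984  7.94256771] [-0.04815466  0.31997153 -0.04278484] 0.02657282869055952
side [(0.8, [0.587, 0.0921, 0.1509])]
top [(0.56, [0.5859, 0.0884, 0.1506])]
wrist [(0.63, [0.5854, 0.0941, 0.1525])]
```

View pics/c4.png

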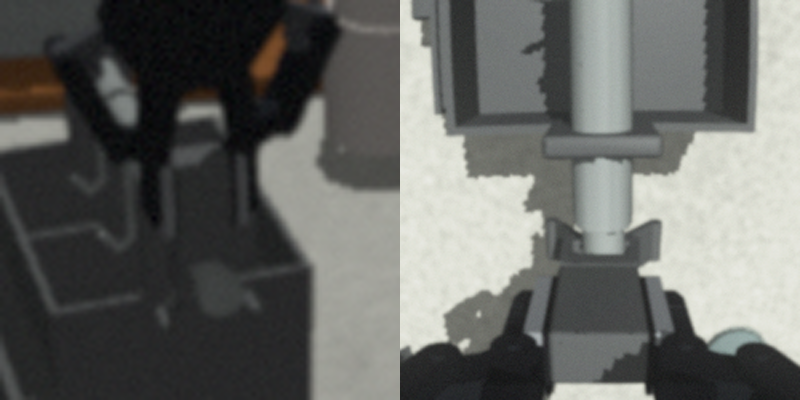

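```bash
python3 - <<'E'
from h import *
f=arm.line_to([.590,.0888,.155],max_speed=.02,until_force=20)
s=arm.sense();print(f,s['ee_pos'],s['ft_force'])
arm.move_gripper(0.06); arm.dwell(.2)
arm.line_to([.590,.0888,.27],max_speed=.12)
arm.movep([.45,.0,.30],[np.pi,0,np.pi/2])
s=arm.sense();print(s['clock'],s['ft_force'],s['gripper_width'])
ms,i1=save('side','s5');print('side',[pin('side',ms,t) for t in ['clip_mid','groove','small_clip_mid','tumbler']])
mt,i2=save('top','t5');print('top',[pin('top',mt,t) for t in ['clip_mid','groove','small_clip_mid','tumbler']])
o=np.hstack([cv2.resize(i1[55:155,193:293],(400,400),interpolation=cv2.INTER_CUBIC),cv2.resize(i2[150:250,110:210],(400,400),interpolation=cv2.INTER_CUBIC)])
cv2.imwrite('pics/c5.png',o[:,:,::-1])
E
```

```text
True [0.59001672 0.08881276 0.15960197] [-2.78589455 -0.7306299   7.66512643]
13.9167 [-0.30225431 -0.39885389  1.3079465 ] 0.05956406255615721
side [[(0.73, [0.5869, 0.0892, 0.1506])], [(0.96, [0.5914, 0.0892, 0.1334])], [(0.57, [0.4469, -0.0822, 0.0233])], [(0.63, [0.721, -0.0382, 0.0035])]]
top [[(0.71, [0.5873, 0.0888, 0.1523])], [(0.66, [0.5938, 0.0891, 0.1315]), (0.43, [0.5868, 0.0846, 0.1487])], [(0.5, [0.4506, -0.0859, 0.0274])], [(0.69, [0.723, -0.0355, 0.0021])]]
```

View pics/c5.png

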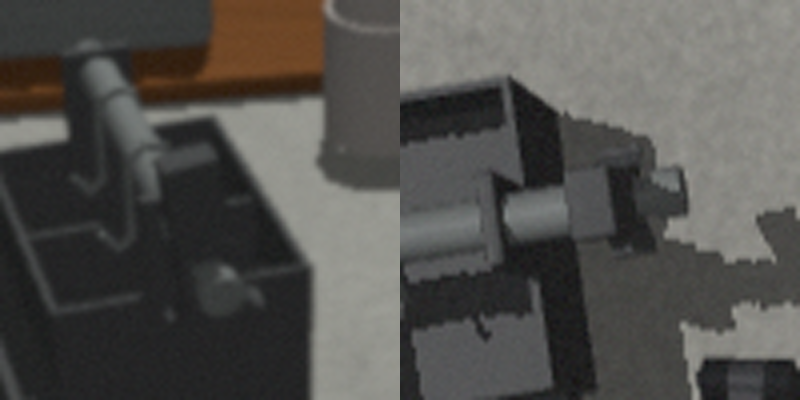

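The last picture shows the clip upright on the groove near the rail's end, with its tab at about (590,200) in the top crop. Its centre is at z of about 0.151, which is the seated height, and the gripper is clear of it.

```bash
python3 -c "
from station import arm
print(arm.hand_in(),arm.sense()['clock'])"
```

```text
the job is handed in; nothing more can be done
the job is handed in; nothing more can be done
```

The larger clip is on the rail's groove, pushed fully home and released. I handed the job in at about 14 s on the robot's clock, with the arm clear of everything.

- **Grip and push:** I gripped the clip by its tab, turned it to line up with the rail (about 10° from the world axes) and pushed straight down. It came to a hard stop at the 30 N limit with the fingertips at z = 0.1596 m, the height I had worked out for fully home. A second push to 20 N moved it no further.
- **After letting go:** the side and top cameras put the clip's centre at z ≈ 0.151 m; seated should be 0.151 m. The pictures show it upright on the groove.
- **Small disagreement:** the cameras' sideways (x) estimates for the clip and the groove differed by 4–6 mm. That is about the networks' error, and the hard stop and the picture don't suggest it is off the groove.
- **Other objects:** the smaller clip and the tumbler read within a few mm of where they started, which is also within the error.

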